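Seal three equipment cases and log them

ROBOT

A 6-joint arm with a two-finger parallel gripper is mounted at the origin on the work surface. World frame = base frame: x ahead of the robot, y to its left, z up, the work surface at z = 0. Lengths are in m, angles in rad, forces in N, time in s.
With the tool pointing down it reaches from about 0.3 to 0.875 m from the base axis. Payload 6.4 kg.
Tool frame: the origin (TCP) lies midway between the tips of the shut fingers; the grasp point (between the pads) lies 19 mm behind it; z points along the fingers, y is the line along which they close (so a half turn about z gives the same grasp; the last joint's range is limited). The gripper opens to 88 mm and grips with 3 to 60 N. Pads are 18 mm wide; open, the fingers measure 123 mm over their backs; the gripper's body (75 mm by 187 mm) begins 45 mm behind the grasp point.
Start: joints at [-1.491, 0.181, 1.607, -0, 1.354, -0.206], TCP at [0.162, -0.552, 0.239] pointing down, gripper open.
Joint ranges: [-2.99, 2.99], [-0.89, 2.07], [0.3, 2.58], [-1.14, 4.28], [0, 2.63], [-3.12, 3.12]. Speed limits (rad/s): [2.57, 2.57, 3.01, 3.14, 3.14, 3.14].

INTERFACE

Orientations are given as a unit quaternion [x, y, z, w].
In Python, from plant import * gives the robot as it stands.
- The arm moves only by the tool carry_out, never from a script. Its argument "moves" is a list of rows, each an object of numbers: "dx", "dy", "dz": the shift along the tool's x, y, z in cm; "ax", "ay", "az": the turn, a rotation vector about the tool's x, y, z in degrees. In form: [{"dx": .., "dy": .., "dz": .., "ax": .., "ay": .., "az": ..}, ...]. A call has exactly 5 rows; each row shifts and turns the commanded pose from where the row before left it, along the tool's axes as they then stand; what a row does not reach is not made up. A row lasts 1/10 s, in which the tool goes at most 50 mm and 8.59 degrees, less where a joint would pass 70% of its speed; a pose out of reach is approached as far as the arm can. A call with a gripper value outside its range is refused whole. "gripper" is the opening, from 0 (shut) to 1 (fully open), set as the call begins (left out, the last holds). The fingers move at their own pace and stop on an object; the grip force is fixed at half the most. Time passes only in rows, so rows that do not move let the fingers close, or fill a call up. It gives the time, the measured TCP pose, the force, the opening and the grip force at its end, in the units of the state.
- read_state(): the state, without advancing time (a new reading comes with each control period).
- capture(name): name is "side" or "top" or "wrist"; returns a dict with "img" (384x512x3 uint8, red, green, blue), "K" (3x3 intrinsics, pixels), "k1" (the pictures are not rectified: a ray, as slopes to the right and down, at radius r is drawn at 1 + k1 r^2 times it, then the intrinsics apply), "rvec" (rotation vector, rad) and "tvec" (3), from world to camera coordinates, as OpenCV has them; the wrist camera has in their place "T_tool_cam" (4x4, takes a point from camera to tool coordinates, whose origin is the TCP and whose axes are the flange's). Camera axes: x right, y down, z forward; pixel columns grow to the right and rows downward; lengths in m; the calibration is good to about 2 mm. A picture is of the moment at which its call begins: read the wrist's pose just before it. There is no depth.
- close_job(): hands the job in; it is judged then, once.
The state is a dict: "time": time; "joints": joint angles; "joint_vel": joint speeds; "joint_torque": joint torques, N m; "eef_pos": TCP position; "ee_rot": TCP orientation; "force": force on the tool from outside, world axes, zero at the start; "torque": the same for the moment, N m; "finger_gap": finger opening in m; "grip_force": force on a finger pad.
Only numpy, scipy, OpenCV 4.12 (cv2) and the standard library are available. Lean on these libraries where they do the work, as an engineer would, in place of code of your own. Each camera call takes 0.05 s, during which the arm holds its last target. There are 200 camera calls.

TASK

Seal three of the blue equipment cases by pressing their coloured caps fully down with the fingertips, gently and in this order: green, yellow, red; each cap stays down. Then gently press the white button on the grey console to log them. Leave the black cap up, and do not lift, shift or tip any case or disturb anything else on the counter.

Things in the scene. Friction and masses are not known exactly. Their poses are not given: they have to be found in the camera images.
- case_green: closed navy-blue hard case, 120 x 150 x 55 mm, 0.8 to 1.4 kg, standing loose on the counter, carrying the green seal on its lid (to be sealed); origin: centre of its underside, z up. The seal is a round aluminium housing on the middle of the lid (56 mm across, 12 mm high, top 67 mm above the counter) with a round coloured cap standing out of it
- green_cap (a point): centre of the top face of the green cap, 36 mm across; 87 mm above the counter while up (20 mm proud of its housing) and 77 mm when fully down (still 10 mm proud); it moves with the cap
- seal_green (a joint): travel of the green cap: 0 up, growing as it is pushed straight down, 0.010 m at its hard end stop. It slides with a steady resistance of about 4 N and stays where it is left; it does not spring back. It counts as fully down beyond 0.007 m; over 30 N is too hard
- case_yellow: closed navy-blue hard case, 120 x 150 x 55 mm, 0.8 to 1.4 kg, standing loose on the counter, carrying the yellow seal on its lid (to be sealed); origin: centre of its underside, z up. The seal is a round aluminium housing on the middle of the lid (56 mm across, 12 mm high, top 67 mm above the counter) with a round coloured cap standing out of it
- yellow_cap (a point): centre of the top face of the yellow cap, 36 mm across; 87 mm above the counter while up (20 mm proud of its housing) and 77 mm when fully down (still 10 mm proud); it moves with the cap
- seal_yellow (a joint): travel of the yellow cap: 0 up, growing as it is pushed straight down, 0.010 m at its hard end stop. It slides with a steady resistance of about 4 N and stays where it is left; it does not spring back. It counts as fully down beyond 0.007 m; over 30 N is too hard
- case_red: closed navy-blue hard case, 120 x 150 x 55 mm, 0.8 to 1.4 kg, standing loose on the counter, carrying the red seal on its lid (to be sealed); origin: centre of its underside, z up. The seal is a round aluminium housing on the middle of the lid (56 mm across, 12 mm high, top 67 mm above the counter) with a round coloured cap standing out of it
- red_cap (a point): centre of the top face of the red cap, 36 mm across; 87 mm above the counter while up (20 mm proud of its housing) and 77 mm when fully down (still 10 mm proud); it moves with the cap
- seal_red (a joint): travel of the red cap: 0 up, growing as it is pushed straight down, 0.010 m at its hard end stop. It slides with a steady resistance of about 4 N and stays where it is left; it does not spring back. It counts as fully down beyond 0.007 m; over 30 N is too hard
- case_black: closed navy-blue hard case, 120 x 150 x 55 mm, 0.8 to 1.4 kg, standing loose on the counter, carrying the black seal on its lid (to be left alone, its cap must stay up); origin: centre of its underside, z up. The seal is a round aluminium housing on the middle of the lid (56 mm across, 12 mm high, top 67 mm above the counter) with a round coloured cap standing out of it
- black_cap (a point): centre of the top face of the black cap, 36 mm across; 87 mm above the counter while up (20 mm proud of its housing) and 77 mm when fully down (still 10 mm proud); it moves with the cap
- seal_black (a joint): travel of the black cap: 0 up, growing as it is pushed straight down, 0.010 m at its hard end stop. It slides with a steady resistance of about 4 N and stays where it is left; it does not spring back. It counts as fully down beyond 0.007 m; over 30 N is too hard
- console: grey tally console fixed to the counter, 100 (x) x 130 (y) x 40 mm high, with a dark display strip along its far edge and a white push button; origin: centre of its underside
- log_button_top (a point): centre of the top face of the white button on the console (32 mm across, black collar 48 mm across), 78 mm above the counter when up, 26 mm proud of its collar; it moves with the button
- log_button (a joint): travel of the white button: 0 up, 0.018 m at its hard end stop; a spring pushes it back up: about 2 N to start it, 5 N at 0.006, 6.5 N at 0.010, 10 N at 0.018. It counts as pressed beyond 0.006 m; a light press well short of the stop is enough, over 30 N is too hard
- padlock: brass padlock with a steel shackle, lying flat, 70 x 42 x 22 mm; a bystander, not to be disturbed; origin: centre of its underside
- tape: black roll of tape lying flat, 68 mm across, 24 mm high; a bystander, not to be disturbed; origin: centre of its underside
- torch: black torch with an orange head lying along its own x, 130 x 26 x 26 mm; a bystander, not to be disturbed; origin: centre of its underside
- oil_can: orange can, upright, 56 mm across, 110 mm high; a bystander, not to be disturbed; origin: centre of its underside
- mug: white mug, upright, 80 mm across plus handle, 90 mm high; a bystander, not to be disturbed; origin: centre of its underside
- radio: black handheld radio lying flat, 110 x 55 x 30 mm plus a stub aerial; a bystander, not to be disturbed; origin: centre of its underside
There are look-alikes about, which are no part of the job. What is shaped like the case_green but brown is not meant.

How it is judged:
By the outcome, as a careful person would: the job done as asked, in the order asked, and still so for the second after the job is handed in, with the robot touching nothing.
It also fails if it takes over 64 s, if anything falls off the work surface, if the arm or the gripper's body presses on something with over 40 N, if the wrist force passes 120 N, or if a joint passes its speed limit or range.

## Working session

There is one attempt and no reset: what is moved stays moved. The work goes in short steps, Python scripts to look and compute and a tool call to move; the robot and the scene stay as the last step left them, time stands still between calls to the robot, and variables do not carry over. Pictures are saved under pics/ and viewed, at most 10 in all, crops included, and the job is handed in when it is done.

Besides the shell and the picture viewer there is one more tool, called after "Call:" in YAML: its name, and indented under it one key for each argument. carry_out: Moves the arm, as the interface text tells. Its arguments: {"type":"object","properties":{"moves":{"type":"array","items":{"type":"object","properties":{"dx":{"type":"number"},"dy":{"type":"number"},"dz":{"type":"number"},"ax":{"type":"number"},"ay":{"type":"number"},"az":{"type":"number"}}}},"gripper":{"type":"number"}},"required":["moves"]}

```bash
mkdir -p pics; ls; python3 - <<'E'
from plant import *
import cv2,numpy as np
s=read_state();print({k:np.round(v,3) for k,v in s.items()})
for n in("top","side"):
    c=capture(n);cv2.imwrite(f"pics/{n}0.png",c["img"][:,:,::-1]);print(n,c["K"],c["k1"],c["rvec"],c["tvec"])
    np.savez(f"{n}0.npz",**c)
E
```

```text
pics
{'time': np.float64(0.0), 'joints': array([-1.491,  0.182,  1.608, -0.   ,  1.354, -0.206]), 'joint_vel': array([ 0.   , -0.001,  0.   , -0.001,  0.002, -0.001]), 'joint_torque': array([ 3.0000e-03, -4.3387e+01, -3.4184e+01,  7.1000e-02,  3.9000e-02,
       -0.0000e+00]), 'eef_pos': array([ 0.162, -0.551,  0.238]), 'ee_rot': array([ 0.99 ,  0.142,  0.   , -0.001]), 'force': array([-0.304,  0.923, -0.506]), 'torque': array([ 0.067,  0.019, -0.019]), 'grip_force': np.float64(0.0), 'finger_gap': np.float64(0.088)}
top [[490.53249887   0.         245.43176867]
 [  0.         490.53249887 195.47821607]
 [  0.           0.           1.        ]] -0.1679769457307553 [ 2.16664822 -2.17766119  0.07575315] [0.11520892 0.52044789 1.49670392]
side [[364.89820643   0.         253.42554092]
 [  0.         364.89820643 193.61803688]
 [  0.           0.           1.        ]] -0.10792529592143552 [ 0.74346149 -2.62493974  1.08088488] [0.474022   0.18866331 1.11697818]
```

View pics/top0.png

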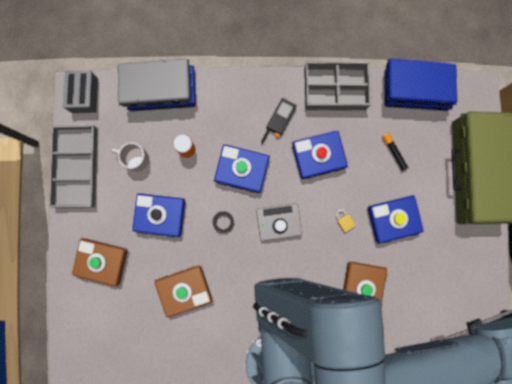

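View pics/side0.png

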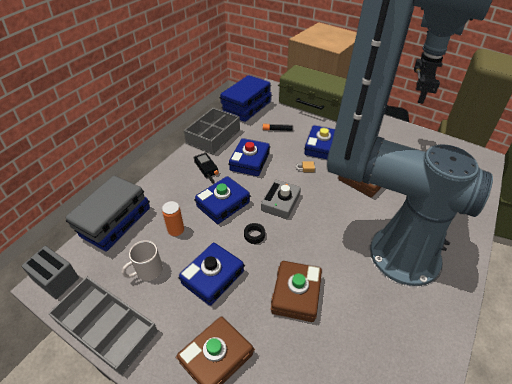

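The top view shows the navy-case caps: green (241,167), red (321,152), yellow (400,218), black (157,214), and the white button (280,226). In the side view they are green (222,190), red (250,148), yellow (324,133) and button (285,191). The brown cases are decoys.

```bash
cat > h.py <<'E'
import numpy as np,cv2
from scipy.spatial.transform import Rotation as R
def ray(c,p):
    u=cv2.undistortPoints(np.array([[p]],float),c["K"],np.array([float(c["k1"]),0,0,0]))[0,0]
    r=cv2.Rodrigues(c["rvec"])[0]; return -r.T@c["tvec"].ravel(), r.T@np.array([*u,1])
def plane(c,p,z):
    o,d=ray(c,p); return o+d*(z-o[2])/d[2]
def meet(cs,ps):
    A=np.zeros((3,3));b=np.zeros(3)
    for c,p in zip(cs,ps):
        o,d=ray(c,p);d=d/np.linalg.norm(d);M=np.eye(3)-np.outer(d,d);A+=M;b+=M@o
    return np.linalg.solve(A,b)
def blob(img,col,seed,rad=14):
    hsv=cv2.cvtColor(img,cv2.COLOR_RGB2HSV);H,S,V=[hsv[...,i].astype(int) for i in range(3)]
    m={"green":(abs(H-70)<20)&(S>120)&(V>60),"yellow":(abs(H-28)<8)&(S>130)&(V>100),
       "red":((H<8)|(H>172))&(S>140)&(V>80),"white":(S<40)&(V>200),"black":V<60}[col]
    yy,xx=np.indices(m.shape);m=m&(np.hypot(xx-seed[0],yy-seed[1])<rad)
    n,l,st,ce=cv2.connectedComponentsWithStats(m.astype(np.uint8))
    i=1+np.argmax(st[1:,4]);return ce[i],st[i]
E
python3 - <<'E'
from h import *
t=dict(np.load("top0.npz"));s=dict(np.load("side0.npz"))
for n,col,a,b,z in[("green","green",(241,167),(222,190),.087),("yellow","yellow",(400,218),(324,133),.087),("red","red",(321,152),(250,148),.087),("button","white",(280,226),(285,190),.078)]:
    pa,sa=blob(t["img"],col,a);pb,sb=blob(s["img"],col,b)
    print(n,pa.round(1),sa,pb.round(1),sb,plane(t,pa,z).round(4),plane(s,pb,z).round(4),meet([t,s],[pa,pb]).round(4))
im=[cv2.resize(t["img"][y-40:y+40,x-40:x+40],(300,300),interpolation=cv2.INTER_CUBIC) for x,y in[(241,167),(280,226)]]
im+=[cv2.resize(s["img"][y-40:y+40,x-40:x+40],(300,300),interpolation=cv2.INTER_CUBIC) for x,y in[(222,190),(285,190)]]
cv2.imwrite("pics/crops.png",np.vstack([np.hstack(im[:2]),np.hstack(im[2:])])[:,:,::-1])
E
```

```text
green [241.1 166.5] [237 162   9  10  77] [221.4 188.6] [217 183  10  12  95] [0.6025 0.1244 0.087 ] [0.5994 0.1313 0.087 ] [0.604  0.1248 0.0791]
yellow [399.5 218.4] [395 214  10  10  87] [323.7 132. ] [320 128   9   9  59] [ 0.444  -0.3491  0.087 ] [ 0.4413 -0.3387  0.087 ] [ 0.4449 -0.3516  0.0778]
red [321.4 152.3] [317 148  10  10  76] [249.2 146.1] [245 142   9   9  72] [ 0.6443 -0.1166  0.087 ] [ 0.6419 -0.1081  0.087 ] [ 0.6466 -0.1173  0.0789]
button [280. 225.] [276 221   9   9  69] [284.9 187.6] [281 185   9   6  43] [0.4278 0.0095 0.078 ] [0.4278 0.0093 0.078 ] [0.4278 0.0095 0.0783]
```

View pics/crops.png

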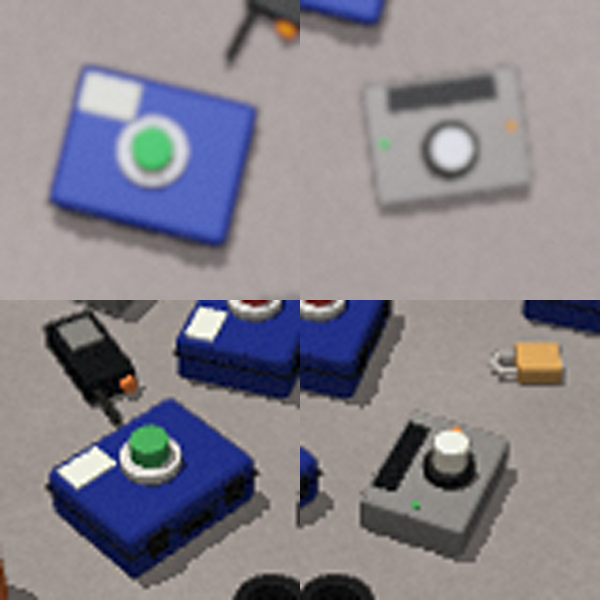

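The top-view positions are sound; the side blobs include the cap flanks, which pulls their heights low.

```bash
cat > go.py <<'E'
import sys
from h import *
from plant import *
s=read_state();t=np.array([float(v) for v in sys.argv[1:4]])
print("t",round(float(s["time"]),2),"pos",np.round(s["eef_pos"],4),"F",np.round(s["force"],1),"gap",s["finger_gap"])
r=R.from_quat(s["ee_rot"]);print("tool cm",(r.inv().apply(t-s["eef_pos"])*100).round(2), "tilt deg", np.degrees(np.arccos(-r.as_matrix()[2,2])).round(2))
E
python3 go.py .604 .124 .2
```

```text
t 0.1 pos [ 0.1621 -0.5512  0.2379] F [0.5 0.5 0.2] gap 0.0881247969793524
tool cm [ 61.44 -52.31   3.89] tilt deg 0.09
```

Call:
carry_out:
  gripper: 0
  moves:
    - {"dx": 3.1, "dy": -2.6}
    - {"dx": 3.1, "dy": -2.6}
    - {"dx": 3.1, "dy": -2.6}
    - {"dx": 3.1, "dy": -2.6}
    - {"dx": 3.1, "dy": -2.6}

```text
validation failed for argument at $.mo...
```

Call:
carry_out:
  moves:
    - {"dx": 3.1, "dy": -2.6}
    - {"dx": 3.1, "dy": -2.6}
    - {"dx": 3.1, "dy": -2.6}
    - {"dx": 3.1, "dy": -2.6}
    - {"dx": 3.1, "dy": -2.6}

```text
validation failed for argument at $.mo...
```

Call:
carry_out:
  moves:
    - {"dx": 3.1, "dy": -2.6}
    - {"dx": 3.1, "dy": -2.6}
    - {"dx": 3.1, "dy": -2.6}
    - {"dx": 3.1, "dy": -2.6}
    - {"dx": 3.1, "dy": -2.6}

```text
validation failed for argument at $.mo...
```

Call:
carry_out:
  moves:
    - {"dx": 3.1, "dy": -2.6}
    - {"dx": 3.1, "dy": -2.6}
    - {"dx": 3.1, "dy": -2.6}
    - {"dx": 3.1, "dy": -2.6}
    - {}

```text
validation failed for argument at $.mo...
```

```bash
python3 go.py .604 .124 .12; python3 - <<'E'
from plant import *
from h import *
for n in ("wrist","top"):
    s=read_state();c=capture(n);np.savez(n+"1.npz",pos=s["eef_pos"],q=s["ee_rot"],**c);cv2.imwrite(f"pics/{n}1.png",c["img"][:,:,::-1])
w=np.load("wrist1.npz");print(w["T_tool_cam"].round(3),w["K"],w["k1"])
E
```

```text
t 0.1 pos [ 0.1621 -0.5512  0.2379] F [0.5 0.5 0.2] gap 0.0881247969793524
tool cm [ 61.43 -52.3   11.89] tilt deg 0.09
[[ 0.    -0.955 -0.296  0.077]
 [ 1.     0.001 -0.001  0.   ]
 [ 0.001 -0.296  0.955 -0.146]
 [ 0.     0.     0.     1.   ]] [[275.45756955   0.         255.62801589]
 [  0.         275.45756955 190.95641914]
 [  0.           0.           1.        ]] -0.056388061513367956
```

View pics/wrist1.png

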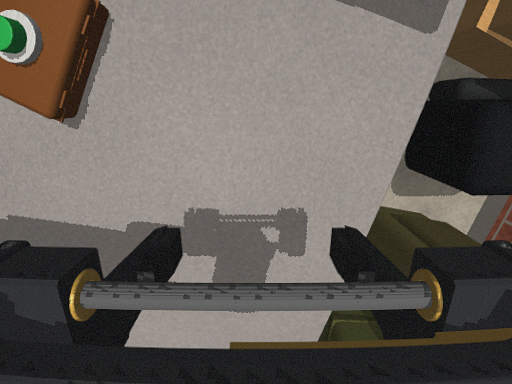

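The moves were refused because every row needs all six fields. The arm is still at the start: the wrist view shows a brown decoy at top left (10,35) and the open fingers. I'll resend with full rows.

Call:
carry_out:
  gripper: 0
  moves:
    - {"dx": 3.1, "dy": -2.6, "dz": 0, "ax": 0, "ay": 0, "az": 0}
    - {"dx": 3.1, "dy": -2.6, "dz": 0, "ax": 0, "ay": 0, "az": 0}
    - {"dx": 3.1, "dy": -2.6, "dz": 0, "ax": 0, "ay": 0, "az": 0}
    - {"dx": 3.1, "dy": -2.6, "dz": 0, "ax": 0, "ay": 0, "az": 0}
    - {"dx": 3.1, "dy": -2.6, "dz": 0, "ax": 0, "ay": 0, "az": 0}

```text
time: 0.7
eef_pos: [0.2747, -0.3817, 0.2386]
ee_rot: [0.99, 0.142, 0.0, -0.0]
force: [0.0, -0.9, -0.8]
finger_gap: 0.0505
grip_force: 0.0
```

Call:
carry_out:
  gripper: 0
  moves:
    - {"dx": 3.1, "dy": -2.6, "dz": 0, "ax": 0, "ay": 0, "az": 0}
    - {"dx": 3.1, "dy": -2.6, "dz": 0, "ax": 0, "ay": 0, "az": 0}
    - {"dx": 3.1, "dy": -2.6, "dz": 0, "ax": 0, "ay": 0, "az": 0}
    - {"dx": 3.1, "dy": -2.6, "dz": 0, "ax": 0, "ay": 0, "az": 0}
    - {"dx": 3.1, "dy": -2.6, "dz": 0, "ax": 0, "ay": 0, "az": 0}

```text
time: 1.2
eef_pos: [0.3868, -0.2133, 0.2388]
ee_rot: [0.99, 0.142, 0.0, 0.0]
force: [0.7, 0.3, -1.4]
finger_gap: 0.0105
grip_force: 0.0
```

Call:
carry_out:
  gripper: 0
  moves:
    - {"dx": 3.1, "dy": -2.6, "dz": 0, "ax": 0, "ay": 0, "az": 0}
    - {"dx": 3.1, "dy": -2.6, "dz": 0, "ax": 0, "ay": 0, "az": 0}
    - {"dx": 3.1, "dy": -2.6, "dz": 0, "ax": 0, "ay": 0, "az": 0}
    - {"dx": 3.1, "dy": -2.6, "dz": 0, "ax": 0, "ay": 0, "az": 0}
    - {"dx": 3.1, "dy": -2.6, "dz": 0, "ax": 0, "ay": 0, "az": 0}

```text
time: 1.7
eef_pos: [0.499, -0.0448, 0.2387]
ee_rot: [0.99, 0.142, 0.0, 0.0]
force: [0.1, -0.6, 0.5]
finger_gap: 0.0003
grip_force: 0.0
```

Call:
carry_out:
  gripper: 0
  moves:
    - {"dx": 3.1, "dy": -2.6, "dz": 0, "ax": 0, "ay": 0, "az": 0}
    - {"dx": 3.1, "dy": -2.6, "dz": 0, "ax": 0, "ay": 0, "az": 0}
    - {"dx": 3.1, "dy": -2.6, "dz": 0, "ax": 0, "ay": 0, "az": 0}
    - {"dx": 3.1, "dy": -2.6, "dz": 0, "ax": 0, "ay": 0, "az": 0}
    - {"dx": 2.5, "dy": -2.6, "dz": 0, "ax": 0, "ay": 0, "az": 0}

```text
time: 2.2
eef_pos: [0.6055, 0.122, 0.2384]
ee_rot: [0.99, 0.143, -0.0, -0.0]
force: [0.4, 0.2, -0.4]
finger_gap: 0.0004
grip_force: 0.0
```

Call:
carry_out:
  gripper: 0
  moves:
    - {"dx": 0, "dy": 0, "dz": 2, "ax": 0, "ay": 0, "az": 0}
    - {"dx": 0, "dy": 0, "dz": 2, "ax": 0, "ay": 0, "az": 0}
    - {"dx": 0, "dy": 0, "dz": 1, "ax": 0, "ay": 0, "az": 0}
    - {"dx": 0, "dy": 0, "dz": 0, "ax": 0, "ay": 0, "az": 0}
    - {"dx": 0, "dy": 0, "dz": 0, "ax": 0, "ay": 0, "az": 0}

```text
time: 2.7
eef_pos: [0.6049, 0.12, 0.1892]
ee_rot: [0.99, 0.142, 0.0, 0.0]
force: [0.7, 0.1, 0.9]
finger_gap: 0.0003
grip_force: 0.0
```

```bash
python3 go.py .604 .124 .1; python3 - <<'E'
from plant import *
from h import *
for n in ("wrist",):
    s=read_state();c=capture(n);np.savez(n+"1.npz",pos=s["eef_pos"],q=s["ee_rot"],**c);cv2.imwrite(f"pics/{n}2.png",c["img"][:,:,::-1])
E
```

```text
t 2.7 pos [0.6049 0.12   0.1892] F [0.7 0.1 0.9] gap 0.0003262815296744759
tool cm [ 0.03 -0.4   8.92] tilt deg 0.02
```

View pics/wrist2.png

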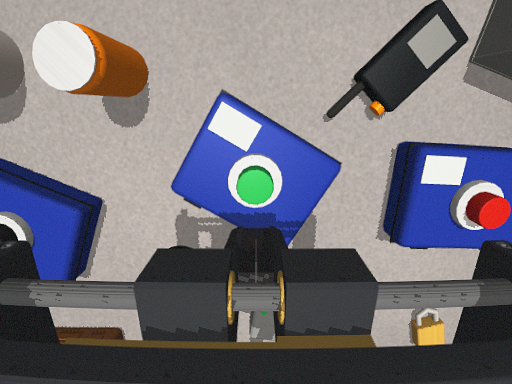

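The wrist view has the green cap on its navy case at (255,186), just ahead of the shut fingers, and the red cap at (488,210). I'll measure the green cap from here.

```bash
cat >> h.py <<'E'
def wrist(c,p,z):
    u=cv2.undistortPoints(np.array([[p]],float),c["K"],np.array([float(c["k1"]),0,0,0]))[0,0]
    T=c["T_tool_cam"];q=R.from_quat(c["q"]);o=c["pos"]+q.apply(T[:3,3]);d=q.apply(T[:3,:3]@np.array([*u,1]))
    return o+d*(z-o[2])/d[2]
E
python3 - <<'E'
from h import *
w=dict(np.load("wrist1.npz"))
p,st=blob(w["img"],"green",(255,186),30);print(p,st,wrist(w,p,.087))
p,st=blob(w["img"],"red",(488,210),35);print(p,st,wrist(w,p,.087))
E
```

```text
[254.65150136 184.71428571] [ 237  166   36   38 1099] [0.6103554  0.12238779 0.087     ]
[487.78631052 209.76961603] [ 466  192   44   37 1198] [ 0.65174778 -0.11050592  0.087     ]
```

Call:
carry_out:
  gripper: 0
  moves:
    - {"dx": 0.3, "dy": -0.2, "dz": 3, "ax": 0, "ay": 0, "az": 0}
    - {"dx": 0, "dy": 0, "dz": 3, "ax": 0, "ay": 0, "az": 0}
    - {"dx": 0, "dy": 0, "dz": 2, "ax": 0, "ay": 0, "az": 0}
    - {"dx": 0, "dy": 0, "dz": 1, "ax": 0, "ay": 0, "az": 0}
    - {"dx": 0, "dy": 0, "dz": 0.5, "ax": 0, "ay": 0, "az": 0}

```text
time: 3.25
eef_pos: [0.6072, 0.1229, 0.0938]
ee_rot: [0.99, 0.142, 0.0, 0.0]
force: [0.2, 0.3, -0.4]
finger_gap: 0.0005
grip_force: 0.0
```

Call:
carry_out:
  gripper: 0
  moves:
    - {"dx": 0, "dy": 0, "dz": 0.2, "ax": 0, "ay": 0, "az": 0}
    - {"dx": 0, "dy": 0, "dz": 0.2, "ax": 0, "ay": 0, "az": 0}
    - {"dx": 0, "dy": 0, "dz": 0.2, "ax": 0, "ay": 0, "az": 0}
    - {"dx": 0, "dy": 0, "dz": 0, "ax": 0, "ay": 0, "az": 0}
    - {"dx": 0, "dy": 0, "dz": 0, "ax": 0, "ay": 0, "az": 0}

```text
time: 3.75
eef_pos: [0.6072, 0.1231, 0.0881]
ee_rot: [0.99, 0.142, 0.0, 0.0]
force: [-0.3, -0.8, 0.5]
finger_gap: 0.0004
grip_force: 0.0
```

Call:
carry_out:
  gripper: 0
  moves:
    - {"dx": 0, "dy": 0, "dz": 0.1, "ax": 0, "ay": 0, "az": 0}
    - {"dx": 0, "dy": 0, "dz": 0.1, "ax": 0, "ay": 0, "az": 0}
    - {"dx": 0, "dy": 0, "dz": 0.1, "ax": 0, "ay": 0, "az": 0}
    - {"dx": 0, "dy": 0, "dz": 0.1, "ax": 0, "ay": 0, "az": 0}
    - {"dx": 0, "dy": 0, "dz": 0.1, "ax": 0, "ay": 0, "az": 0}

```text
time: 4.25
eef_pos: [0.6073, 0.1231, 0.083]
ee_rot: [0.99, 0.142, 0.0, 0.0]
force: [0.2, 0.1, 2.8]
finger_gap: 0.0006
grip_force: 1.8
```

Call:
carry_out:
  gripper: 0
  moves:
    - {"dx": 0, "dy": 0, "dz": 0.1, "ax": 0, "ay": 0, "az": 0}
    - {"dx": 0, "dy": 0, "dz": 0.1, "ax": 0, "ay": 0, "az": 0}
    - {"dx": 0, "dy": 0, "dz": 0.1, "ax": 0, "ay": 0, "az": 0}
    - {"dx": 0, "dy": 0, "dz": 0, "ax": 0, "ay": 0, "az": 0}
    - {"dx": 0, "dy": 0, "dz": 0, "ax": 0, "ay": 0, "az": 0}

```text
time: 4.75
eef_pos: [0.6071, 0.1231, 0.0796]
ee_rot: [0.99, 0.142, 0.0, 0.0]
force: [1.6, 0.2, 2.7]
finger_gap: 0.0004
grip_force: 1.3
```

Call:
carry_out:
  gripper: 0
  moves:
    - {"dx": 0, "dy": 0, "dz": 0.06, "ax": 0, "ay": 0, "az": 0}
    - {"dx": 0, "dy": 0, "dz": 0.06, "ax": 0, "ay": 0, "az": 0}
    - {"dx": 0, "dy": 0, "dz": 0.05, "ax": 0, "ay": 0, "az": 0}
    - {"dx": 0, "dy": 0, "dz": 0, "ax": 0, "ay": 0, "az": 0}
    - {"dx": 0, "dy": 0, "dz": 0, "ax": 0, "ay": 0, "az": 0}

```text
time: 5.25
eef_pos: [0.6071, 0.1231, 0.0781]
ee_rot: [0.99, 0.142, 0.0, 0.0]
force: [2.9, 0.5, 2.9]
finger_gap: 0.001
grip_force: 1.4
```

Call:
carry_out:
  gripper: 0
  moves:
    - {"dx": 0, "dy": 0, "dz": 0.03, "ax": 0, "ay": 0, "az": 0}
    - {"dx": 0, "dy": 0, "dz": 0.03, "ax": 0, "ay": 0, "az": 0}
    - {"dx": 0, "dy": 0, "dz": 0.02, "ax": 0, "ay": 0, "az": 0}
    - {"dx": 0, "dy": 0, "dz": 0, "ax": 0, "ay": 0, "az": 0}
    - {"dx": 0, "dy": 0, "dz": 0, "ax": 0, "ay": 0, "az": 0}

```text
time: 5.75
eef_pos: [0.6071, 0.1231, 0.0774]
ee_rot: [0.99, 0.142, 0.0, 0.0]
force: [2.9, 0.5, 3.0]
finger_gap: 0.0001
grip_force: 2.0
```

Call:
carry_out:
  gripper: 0
  moves:
    - {"dx": 0, "dy": 0, "dz": -0.5, "ax": 0, "ay": 0, "az": 0}
    - {"dx": 0, "dy": 0, "dz": -1.5, "ax": 0, "ay": 0, "az": 0}
    - {"dx": 0, "dy": 0, "dz": -3, "ax": 0, "ay": 0, "az": 0}
    - {"dx": 0, "dy": 0, "dz": -3, "ax": 0, "ay": 0, "az": 0}
    - {"dx": 0, "dy": 0, "dz": -3, "ax": 0, "ay": 0, "az": 0}

```text
time: 6.25
eef_pos: [0.6062, 0.1231, 0.1887]
ee_rot: [0.99, 0.142, -0.001, -0.0]
force: [-0.2, -0.2, -0.4]
finger_gap: 0.0007
grip_force: 0.0
```

```bash
python3 go.py .444 -.349 .2; python3 - <<'E'
from plant import *
from h import *
s=read_state();c=capture("wrist");w=dict(c,pos=s["eef_pos"],q=s["ee_rot"]);np.savez("wrist2.npz",**w)
p,st=blob(w["img"],"green",(255,186),30);print(p,st,wrist(w,p,.077))
a=c["img"][120:280,170:340]
c=capture("side");p,st=blob(c["img"],"green",(222,190));print(p,st)
b=c["img"][150:230,180:265]
cv2.imwrite("pics/g.png",np.hstack([cv2.resize(a,(400,376)),cv2.resize(b,(400,376))])[:,:,::-1])
E
```

```text
t 6.25 pos [0.6062 0.1231 0.1887] F [-0.2 -0.2 -0.4] gap 0.000742892779817722
tool cm [-28.88  40.72  -1.1 ] tilt deg 0.08
[257.24765869 185.03850156] [240 168  35  35 961] [0.60928102 0.12221992 0.077     ]
[221.36986301 189.76712329] [217 186  10   9  73]
```

View pics/g.png

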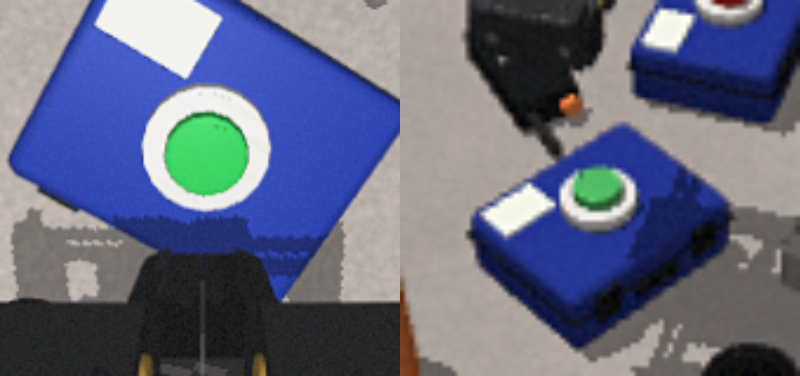

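Green is down: in both views the cap now stands only half as proud, and the case has not moved. Next is yellow.

Call:
carry_out:
  gripper: 0
  moves:
    - {"dx": -2.7, "dy": 3.8, "dz": 0, "ax": 0, "ay": 0, "az": 0}
    - {"dx": -2.7, "dy": 3.8, "dz": 0, "ax": 0, "ay": 0, "az": 0}
    - {"dx": -2.7, "dy": 3.8, "dz": 0, "ax": 0, "ay": 0, "az": 0}
    - {"dx": -2.7, "dy": 3.8, "dz": 0, "ax": 0, "ay": 0, "az": 0}
    - {"dx": -2.7, "dy": 3.8, "dz": 0, "ax": 0, "ay": 0, "az": 0}

```text
time: 6.85
eef_pos: [0.5293, -0.0984, 0.1867]
ee_rot: [0.99, 0.143, -0.001, -0.0]
force: [0.4, -0.1, -0.1]
finger_gap: 0.0001
grip_force: 0.0
```

Call:
carry_out:
  gripper: 0
  moves:
    - {"dx": -2.7, "dy": 3.8, "dz": 0, "ax": 0, "ay": 0, "az": 0}
    - {"dx": -2.7, "dy": 3.8, "dz": 0, "ax": 0, "ay": 0, "az": 0}
    - {"dx": -2.7, "dy": 3.8, "dz": 0, "ax": 0, "ay": 0, "az": 0}
    - {"dx": -2.7, "dy": 3.8, "dz": 0, "ax": 0, "ay": 0, "az": 0}
    - {"dx": -2.7, "dy": 3.8, "dz": 0, "ax": 0, "ay": 0, "az": 0}

```text
time: 7.35
eef_pos: [0.4535, -0.3187, 0.1868]
ee_rot: [0.99, 0.142, -0.0, -0.001]
force: [1.3, -0.3, -0.5]
finger_gap: 0.0003
grip_force: 0.0
```

Call:
carry_out:
  gripper: 0
  moves:
    - {"dx": -1, "dy": 1.5, "dz": 0, "ax": 0, "ay": 0, "az": 0}
    - {"dx": -0.9, "dy": 1.3, "dz": 0, "ax": 0, "ay": 0, "az": 0}
    - {"dx": 0, "dy": 0, "dz": 0, "ax": 0, "ay": 0, "az": 0}
    - {"dx": 0, "dy": 0, "dz": 0, "ax": 0, "ay": 0, "az": 0}
    - {"dx": 0, "dy": 0, "dz": 0, "ax": 0, "ay": 0, "az": 0}

```text
time: 7.85
eef_pos: [0.4453, -0.3482, 0.1871]
ee_rot: [0.99, 0.143, -0.0, -0.0]
force: [0.0, 1.0, 0.0]
finger_gap: 0.0001
grip_force: 0.0
```

```bash
python3 go.py .445 -.349 .088; python3 - <<'E'
from plant import *
from h import *
s=read_state();c=capture("wrist");w=dict(c,pos=s["eef_pos"],q=s["ee_rot"])
p,st=blob(w["img"],"yellow",(255,186),50);print(p,st,wrist(w,p,.087))
E
```

```text
t 7.85 pos [ 0.4453 -0.3482  0.1871] F [0. 1. 0.] gap 9.14404950394487e-05
tool cm [-0.05  0.07  9.91] tilt deg 0.05
[263.4439541  187.58340688] [ 246  168   37   39 1133] [ 0.45095007 -0.35426635  0.087     ]
```

Call:
carry_out:
  gripper: 0
  moves:
    - {"dx": 0.1, "dy": 0.3, "dz": 3, "ax": 0, "ay": 0, "az": 0}
    - {"dx": 0, "dy": 0, "dz": 3, "ax": 0, "ay": 0, "az": 0}
    - {"dx": 0, "dy": 0, "dz": 2.5, "ax": 0, "ay": 0, "az": 0}
    - {"dx": 0, "dy": 0, "dz": 1, "ax": 0, "ay": 0, "az": 0}
    - {"dx": 0, "dy": 0, "dz": 0.2, "ax": 0, "ay": 0, "az": 0}

```text
time: 8.4
eef_pos: [0.4463, -0.351, 0.0891]
ee_rot: [0.99, 0.143, -0.001, -0.001]
force: [-0.2, -0.0, 0.7]
finger_gap: 0.0008
grip_force: 0.0
```

Call:
carry_out:
  gripper: 0
  moves:
    - {"dx": 0, "dy": 0, "dz": 0.1, "ax": 0, "ay": 0, "az": 0}
    - {"dx": 0, "dy": 0, "dz": 0.1, "ax": 0, "ay": 0, "az": 0}
    - {"dx": 0, "dy": 0, "dz": 0.1, "ax": 0, "ay": 0, "az": 0}
    - {"dx": 0, "dy": 0, "dz": 0.1, "ax": 0, "ay": 0, "az": 0}
    - {"dx": 0, "dy": 0, "dz": 0.1, "ax": 0, "ay": 0, "az": 0}

```text
time: 8.9
eef_pos: [0.4469, -0.353, 0.0861]
ee_rot: [0.99, 0.142, 0.0, 0.001]
force: [-1.0, 0.3, 3.6]
finger_gap: 0.0007
grip_force: 1.8
```

Call:
carry_out:
  gripper: 0
  moves:
    - {"dx": 0, "dy": 0, "dz": 0.1, "ax": 0, "ay": 0, "az": 0}
    - {"dx": 0, "dy": 0, "dz": 0.1, "ax": 0, "ay": 0, "az": 0}
    - {"dx": 0, "dy": 0, "dz": 0.1, "ax": 0, "ay": 0, "az": 0}
    - {"dx": 0, "dy": 0, "dz": 0, "ax": 0, "ay": 0, "az": 0}
    - {"dx": 0, "dy": 0, "dz": 0, "ax": 0, "ay": 0, "az": 0}

```text
time: 9.4
eef_pos: [0.4468, -0.3528, 0.0824]
ee_rot: [0.99, 0.142, 0.0, 0.0]
force: [1.9, -1.7, 3.6]
finger_gap: 0.0004
grip_force: 1.7
```

Call:
carry_out:
  gripper: 0
  moves:
    - {"dx": 0, "dy": 0, "dz": 0.1, "ax": 0, "ay": 0, "az": 0}
    - {"dx": 0, "dy": 0, "dz": 0.1, "ax": 0, "ay": 0, "az": 0}
    - {"dx": 0, "dy": 0, "dz": 0.1, "ax": 0, "ay": 0, "az": 0}
    - {"dx": 0, "dy": 0, "dz": 0, "ax": 0, "ay": 0, "az": 0}
    - {"dx": 0, "dy": 0, "dz": 0, "ax": 0, "ay": 0, "az": 0}

```text
time: 9.9
eef_pos: [0.4463, -0.3524, 0.0791]
ee_rot: [0.99, 0.142, -0.0, -0.0]
force: [0.0, -1.3, 2.7]
finger_gap: 0.0004
grip_force: 1.4
```

Call:
carry_out:
  gripper: 0
  moves:
    - {"dx": 0, "dy": 0, "dz": 0.06, "ax": 0, "ay": 0, "az": 0}
    - {"dx": 0, "dy": 0, "dz": 0.06, "ax": 0, "ay": 0, "az": 0}
    - {"dx": 0, "dy": 0, "dz": 0.05, "ax": 0, "ay": 0, "az": 0}
    - {"dx": 0, "dy": 0, "dz": 0, "ax": 0, "ay": 0, "az": 0}
    - {"dx": 0, "dy": 0, "dz": 0, "ax": 0, "ay": 0, "az": 0}

```text
time: 10.4
eef_pos: [0.4463, -0.3523, 0.0773]
ee_rot: [0.99, 0.142, -0.0, -0.0]
force: [0.5, -2.7, 2.1]
finger_gap: 0.0003
grip_force: 1.3
```

Call:
carry_out:
  gripper: 0
  moves:
    - {"dx": 0, "dy": 0, "dz": -0.5, "ax": 0, "ay": 0, "az": 0}
    - {"dx": 0, "dy": 0, "dz": -1.5, "ax": 0, "ay": 0, "az": 0}
    - {"dx": 0, "dy": 0, "dz": -3, "ax": 0, "ay": 0, "az": 0}
    - {"dx": 0, "dy": 0, "dz": -3, "ax": 0, "ay": 0, "az": 0}
    - {"dx": 0, "dy": 0, "dz": -3, "ax": 0, "ay": 0, "az": 0}

```text
time: 10.9
eef_pos: [0.4462, -0.3519, 0.1893]
ee_rot: [0.99, 0.142, -0.0, -0.0]
force: [0.1, 0.5, -0.2]
finger_gap: 0.0002
grip_force: 0.0
```

```bash
python3 go.py .647 -.115 .19; python3 - <<'E'
from plant import *
from h import *
s=read_state();c=capture("wrist");w=dict(c,pos=s["eef_pos"],q=s["ee_rot"])
p,st=blob(w["img"],"yellow",(260,187),40);print(p,st,wrist(w,p,.077))
a=c["img"][120:280,180:350]
c=capture("side");b=c["img"][95:175,284:369]
cv2.imwrite("pics/y.png",np.hstack([cv2.resize(a,(400,376)),cv2.resize(b,(400,376))])[:,:,::-1])
E
```

```text
t 10.9 pos [ 0.4462 -0.3519  0.1893] F [ 0.1  0.5 -0.2] gap 0.00023580022583139936
tool cm [ 25.95 -17.06  -0.06] tilt deg 0.05
[259.52965235 184.98159509] [242 168  36  35 978] [ 0.44990984 -0.35482931  0.077     ]
```

View pics/y.png

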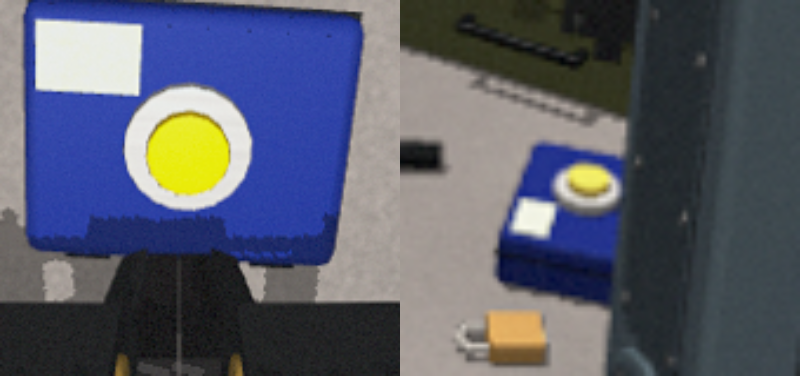

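Yellow is down: the cap stands only half as proud and the case is unmoved. Next is red.

Call:
carry_out:
  gripper: 0
  moves:
    - {"dx": 3.5, "dy": -2.3, "dz": 0, "ax": 0, "ay": 0, "az": 0}
    - {"dx": 3.5, "dy": -2.3, "dz": 0, "ax": 0, "ay": 0, "az": 0}
    - {"dx": 3.5, "dy": -2.3, "dz": 0, "ax": 0, "ay": 0, "az": 0}
    - {"dx": 3.5, "dy": -2.3, "dz": 0, "ax": 0, "ay": 0, "az": 0}
    - {"dx": 3.5, "dy": -2.3, "dz": 0, "ax": 0, "ay": 0, "az": 0}

```text
time: 11.5
eef_pos: [0.5822, -0.1909, 0.1871]
ee_rot: [0.99, 0.142, -0.001, -0.001]
force: [0.3, -0.4, 0.1]
finger_gap: 0.0001
grip_force: 0.0
```

Call:
carry_out:
  gripper: 0
  moves:
    - {"dx": 3.5, "dy": -2.3, "dz": 0, "ax": 0, "ay": 0, "az": 0}
    - {"dx": 3.5, "dy": -2.3, "dz": 0, "ax": 0, "ay": 0, "az": 0}
    - {"dx": 1.4, "dy": -1, "dz": 0, "ax": 0, "ay": 0, "az": 0}
    - {"dx": 0, "dy": 0, "dz": 0, "ax": 0, "ay": 0, "az": 0}
    - {"dx": 0, "dy": 0, "dz": 0, "ax": 0, "ay": 0, "az": 0}

```text
time: 12.0
eef_pos: [0.6458, -0.1159, 0.1869]
ee_rot: [0.99, 0.143, -0.001, -0.0]
force: [0.8, 0.4, 0.3]
finger_gap: 0.0003
grip_force: 0.0
```

```bash
python3 go.py .647 -.115 .088; python3 - <<'E'
from plant import *
from h import *
s=read_state();c=capture("wrist");w=dict(c,pos=s["eef_pos"],q=s["ee_rot"])
p,st=blob(w["img"],"red",(255,186),50);print(p,st,wrist(w,p,.087))
E
```

```text
t 12.0 pos [ 0.6458 -0.1159  0.1869] F [0.8 0.4 0.3] gap 0.0002724738056558729
tool cm [ 0.15 -0.05  9.89] tilt deg 0.1
[261.68733392 185.41452613] [ 244  166   37   39 1129] [ 0.6529691 -0.1198252  0.087    ]
```

Call:
carry_out:
  gripper: 0
  moves:
    - {"dx": 0.2, "dy": 0.2, "dz": 3, "ax": 0, "ay": 0, "az": 0}
    - {"dx": 0, "dy": 0, "dz": 3, "ax": 0, "ay": 0, "az": 0}
    - {"dx": 0, "dy": 0, "dz": 2.5, "ax": 0, "ay": 0, "az": 0}
    - {"dx": 0, "dy": 0, "dz": 1, "ax": 0, "ay": 0, "az": 0}
    - {"dx": 0, "dy": 0, "dz": 0.2, "ax": 0, "ay": 0, "az": 0}

```text
time: 12.55
eef_pos: [0.6477, -0.1178, 0.0892]
ee_rot: [0.99, 0.141, -0.001, -0.001]
force: [0.7, -0.2, 1.0]
finger_gap: 0.0006
grip_force: 0.0
```

Call:
carry_out:
  gripper: 0
  moves:
    - {"dx": 0, "dy": 0, "dz": 0.1, "ax": 0, "ay": 0, "az": 0}
    - {"dx": 0, "dy": 0, "dz": 0.1, "ax": 0, "ay": 0, "az": 0}
    - {"dx": 0, "dy": 0, "dz": 0.1, "ax": 0, "ay": 0, "az": 0}
    - {"dx": 0, "dy": 0, "dz": 0.1, "ax": 0, "ay": 0, "az": 0}
    - {"dx": 0, "dy": 0, "dz": 0.1, "ax": 0, "ay": 0, "az": 0}

```text
time: 13.05
eef_pos: [0.6498, -0.1168, 0.0865]
ee_rot: [0.99, 0.143, 0.001, 0.0]
force: [-1.1, 0.1, 4.1]
finger_gap: 0.0003
grip_force: 1.8
```

Call:
carry_out:
  gripper: 0
  moves:
    - {"dx": 0, "dy": 0, "dz": 0.1, "ax": 0, "ay": 0, "az": 0}
    - {"dx": 0, "dy": 0, "dz": 0.1, "ax": 0, "ay": 0, "az": 0}
    - {"dx": 0, "dy": 0, "dz": 0.1, "ax": 0, "ay": 0, "az": 0}
    - {"dx": 0, "dy": 0, "dz": 0, "ax": 0, "ay": 0, "az": 0}
    - {"dx": 0, "dy": 0, "dz": 0, "ax": 0, "ay": 0, "az": 0}

```text
time: 13.55
eef_pos: [0.6497, -0.1168, 0.0827]
ee_rot: [0.99, 0.142, 0.001, 0.0]
force: [2.5, -0.6, 3.2]
finger_gap: 0.0004
grip_force: 1.4
```

Call:
carry_out:
  gripper: 0
  moves:
    - {"dx": 0, "dy": 0, "dz": 0.1, "ax": 0, "ay": 0, "az": 0}
    - {"dx": 0, "dy": 0, "dz": 0.1, "ax": 0, "ay": 0, "az": 0}
    - {"dx": 0, "dy": 0, "dz": 0.1, "ax": 0, "ay": 0, "az": 0}
    - {"dx": 0, "dy": 0, "dz": 0, "ax": 0, "ay": 0, "az": 0}
    - {"dx": 0, "dy": 0, "dz": 0, "ax": 0, "ay": 0, "az": 0}

```text
time: 14.05
eef_pos: [0.6492, -0.1167, 0.0794]
ee_rot: [0.99, 0.142, -0.0, -0.0]
force: [3.0, 0.0, 3.7]
finger_gap: 0.0005
grip_force: 1.6
```

Call:
carry_out:
  gripper: 0
  moves:
    - {"dx": 0, "dy": 0, "dz": 0.06, "ax": 0, "ay": 0, "az": 0}
    - {"dx": 0, "dy": 0, "dz": 0.06, "ax": 0, "ay": 0, "az": 0}
    - {"dx": 0, "dy": 0, "dz": 0.05, "ax": 0, "ay": 0, "az": 0}
    - {"dx": 0, "dy": 0, "dz": 0, "ax": 0, "ay": 0, "az": 0}
    - {"dx": 0, "dy": 0, "dz": 0, "ax": 0, "ay": 0, "az": 0}

```text
time: 14.55
eef_pos: [0.6491, -0.1167, 0.0776]
ee_rot: [0.99, 0.142, -0.0, -0.0]
force: [2.4, -0.9, 3.0]
finger_gap: 0.0004
grip_force: 1.2
```

Call:
carry_out:
  gripper: 0
  moves:
    - {"dx": 0, "dy": 0, "dz": -0.5, "ax": 0, "ay": 0, "az": 0}
    - {"dx": 0, "dy": 0, "dz": -1.5, "ax": 0, "ay": 0, "az": 0}
    - {"dx": 0, "dy": 0, "dz": -3, "ax": 0, "ay": 0, "az": 0}
    - {"dx": 0, "dy": 0, "dz": -3, "ax": 0, "ay": 0, "az": 0}
    - {"dx": 0, "dy": 0, "dz": -3, "ax": 0, "ay": 0, "az": 0}

```text
time: 15.05
eef_pos: [0.6487, -0.1165, 0.1895]
ee_rot: [0.99, 0.142, -0.0, -0.0]
force: [0.8, 0.3, -0.3]
finger_gap: 0.0006
grip_force: 0.0
```

```bash
python3 go.py .429 .0095 .19; python3 - <<'E'
from plant import *
from h import *
s=read_state();c=capture("wrist");w=dict(c,pos=s["eef_pos"],q=s["ee_rot"])
p,st=blob(w["img"],"red",(260,187),40);print(p,st,wrist(w,p,.077))
a=c["img"][120:280,180:350]
c=capture("side");b=c["img"][110:190,210:295];p,st=blob(c["img"],"red",(250,148));print(p,st)
cv2.imwrite("pics/r.png",np.hstack([cv2.resize(a,(400,376)),cv2.resize(b,(400,376))])[:,:,::-1])
E
```

```text
t 15.05 pos [ 0.6487 -0.1165  0.1895] F [ 0.8  0.3 -0.3] gap 0.0006020665184914427
tool cm [-17.53 -18.28  -0.02] tilt deg 0.06
[260.11145511 185.46955624] [243 168  35  35 969] [ 0.65198623 -0.12017707  0.077     ]
[249.32692308 147.13461538] [245 144   9   7  52]
```

View pics/r.png

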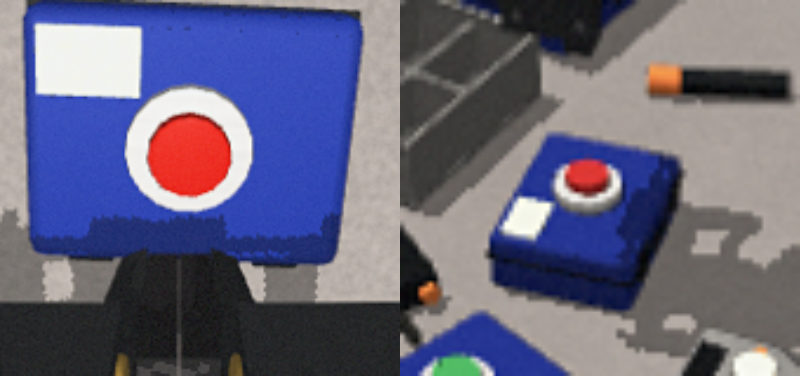

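Red is down too. Next is the button, about 25 cm away at (-17.5, -18.3) in tool axes.

Call:
carry_out:
  gripper: 0
  moves:
    - {"dx": -3, "dy": -3.1, "dz": 0, "ax": 0, "ay": 0, "az": 0}
    - {"dx": -3, "dy": -3.1, "dz": 0, "ax": 0, "ay": 0, "az": 0}
    - {"dx": -3, "dy": -3.1, "dz": 0, "ax": 0, "ay": 0, "az": 0}
    - {"dx": -3, "dy": -3.1, "dz": 0, "ax": 0, "ay": 0, "az": 0}
    - {"dx": -3, "dy": -3.1, "dz": 0, "ax": 0, "ay": 0, "az": 0}

```text
time: 15.65
eef_pos: [0.4592, -0.0093, 0.187]
ee_rot: [0.99, 0.142, -0.001, -0.0]
force: [0.1, 0.7, 0.8]
finger_gap: 0.0004
grip_force: 0.0
```

Call:
carry_out:
  gripper: 0
  moves:
    - {"dx": -1.7, "dy": -1.8, "dz": 0, "ax": 0, "ay": 0, "az": 0}
    - {"dx": -0.8, "dy": -1, "dz": 0, "ax": 0, "ay": 0, "az": 0}
    - {"dx": 0, "dy": 0, "dz": 0, "ax": 0, "ay": 0, "az": 0}
    - {"dx": 0, "dy": 0, "dz": 0, "ax": 0, "ay": 0, "az": 0}
    - {"dx": 0, "dy": 0, "dz": 0, "ax": 0, "ay": 0, "az": 0}

```text
time: 16.15
eef_pos: [0.4309, 0.0088, 0.188]
ee_rot: [0.99, 0.142, 0.0, 0.0]
force: [0.3, 0.0, -0.7]
finger_gap: 0.0002
grip_force: 0.0
```

```bash
python3 go.py .429 .0095 .079; python3 - <<'E'
from plant import *
from h import *
s=read_state();c=capture("wrist");w=dict(c,pos=s["eef_pos"],q=s["ee_rot"])
p,st=blob(w["img"],"white",(255,186),50);print(p,st,wrist(w,p,.078))
E
```

```text
t 16.15 pos [0.4309 0.0088 0.188 ] F [ 0.3  0.  -0.7] gap 0.00021528136874598064
tool cm [-0.17 -0.12 10.9 ] tilt deg 0.04
[257.88934993 188.802213  ] [243 174  31  30 723] [0.431177   0.00639618 0.078     ]
```

Call:
carry_out:
  gripper: 0
  moves:
    - {"dx": -0.1, "dy": 0, "dz": 4, "ax": 0, "ay": 0, "az": 0}
    - {"dx": 0, "dy": 0, "dz": 3, "ax": 0, "ay": 0, "az": 0}
    - {"dx": 0, "dy": 0, "dz": 2.5, "ax": 0, "ay": 0, "az": 0}
    - {"dx": 0, "dy": 0, "dz": 1, "ax": 0, "ay": 0, "az": 0}
    - {"dx": 0, "dy": 0, "dz": 0.2, "ax": 0, "ay": 0, "az": 0}

```text
time: 16.7
eef_pos: [0.4284, 0.0091, 0.0797]
ee_rot: [0.99, 0.142, -0.001, -0.001]
force: [-0.5, -1.0, 0.3]
finger_gap: 0.0006
grip_force: 0.0
```

Call:
carry_out:
  gripper: 0
  moves:
    - {"dx": 0, "dy": 0, "dz": 0.1, "ax": 0, "ay": 0, "az": 0}
    - {"dx": 0, "dy": 0, "dz": 0.1, "ax": 0, "ay": 0, "az": 0}
    - {"dx": 0, "dy": 0, "dz": 0.2, "ax": 0, "ay": 0, "az": 0}
    - {"dx": 0, "dy": 0, "dz": 0.2, "ax": 0, "ay": 0, "az": 0}
    - {"dx": 0, "dy": 0, "dz": 0, "ax": 0, "ay": 0, "az": 0}

```text
time: 17.2
eef_pos: [0.43, 0.009, 0.0756]
ee_rot: [0.99, 0.142, 0.001, 0.001]
force: [2.2, -0.5, 2.3]
finger_gap: 0.0006
grip_force: 1.6
```

Call:
carry_out:
  gripper: 0
  moves:
    - {"dx": 0, "dy": 0, "dz": 0.2, "ax": 0, "ay": 0, "az": 0}
    - {"dx": 0, "dy": 0, "dz": 0.2, "ax": 0, "ay": 0, "az": 0}
    - {"dx": 0, "dy": 0, "dz": 0.2, "ax": 0, "ay": 0, "az": 0}
    - {"dx": 0, "dy": 0, "dz": 0.1, "ax": 0, "ay": 0, "az": 0}
    - {"dx": 0, "dy": 0, "dz": 0, "ax": 0, "ay": 0, "az": 0}

```text
time: 17.7
eef_pos: [0.4299, 0.0089, 0.0683]
ee_rot: [0.99, 0.142, 0.001, 0.0]
force: [2.4, -0.7, 6.1]
finger_gap: 0.0002
grip_force: 3.2
```

At 6.1 N and about 9.5 mm of travel, the button is pressed. Now retreat.

Call:
carry_out:
  gripper: 0
  moves:
    - {"dx": 0, "dy": 0, "dz": -1, "ax": 0, "ay": 0, "az": 0}
    - {"dx": 0, "dy": 0, "dz": -2, "ax": 0, "ay": 0, "az": 0}
    - {"dx": 0, "dy": 0, "dz": -3, "ax": 0, "ay": 0, "az": 0}
    - {"dx": 0, "dy": 0, "dz": -3, "ax": 0, "ay": 0, "az": 0}
    - {"dx": 0, "dy": 0, "dz": -3, "ax": 0, "ay": 0, "az": 0}

```text
time: 18.2
eef_pos: [0.4272, 0.0097, 0.1884]
ee_rot: [0.99, 0.142, -0.002, -0.001]
force: [0.4, -0.1, -0.4]
finger_gap: 0.0003
grip_force: 0.0
```

Call:
carry_out:
  gripper: 0
  moves:
    - {"dx": 0, "dy": 0, "dz": 0, "ax": 0, "ay": 0, "az": 0}
    - {"dx": 0, "dy": 0, "dz": 0, "ax": 0, "ay": 0, "az": 0}
    - {"dx": 0, "dy": 0, "dz": 0, "ax": 0, "ay": 0, "az": 0}
    - {"dx": 0, "dy": 0, "dz": 0, "ax": 0, "ay": 0, "az": 0}
    - {"dx": 0, "dy": 0, "dz": 0, "ax": 0, "ay": 0, "az": 0}

```text
time: 18.7
eef_pos: [0.428, 0.0094, 0.1867]
ee_rot: [0.99, 0.142, -0.001, -0.0]
force: [0.0, -0.5, -0.1]
finger_gap: 0.0004
grip_force: 0.0
```

```bash
python3 - <<'E'
from plant import *
from h import *
c=capture("side");cv2.imwrite("pics/end.png",c["img"][:,:,::-1])
E
```

```text
(no output)
```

View pics/end.png

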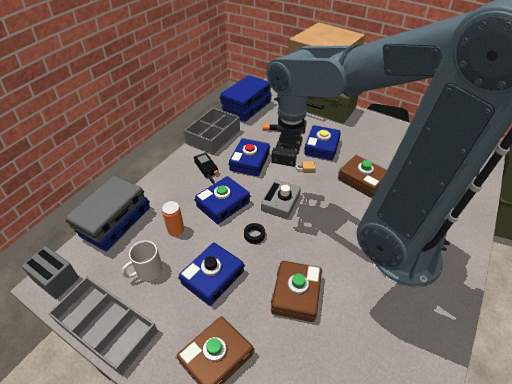

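The final side view shows the green (222,191), yellow (324,133) and red (249,147) caps down and the black cap (211,265) still up. Everything else is where it started, and the gripper is clear of the console.

```bash
python3 -c "
from plant import *
print(close_job())"
```

```text
the job is handed in; nothing more can be done
None
```

I pressed the green, yellow and red caps down in that order, then pressed the white button with about 6 N; the black cap stayed up, nothing else looked moved in the final side view, and I handed the job in at about 19 s (the hand-in returned no verdict).

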